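# Shut the sticky dust cover over the rock samples

## Robot

A 7-joint arm with a two-finger parallel gripper is mounted at the origin on a cart in front of the work surface, level with it; the furniture and walls round the work are solid. World frame = base frame: x ahead of the robot, y to its left, z up, the work surface at z = 0. Lengths are in m, angles in rad, forces in N, time in s.
With the tool pointing down it reaches from about 0.4 to 0.85 m from the base axis. Payload 4.5 kg.
Tool frame: the origin (TCP) lies midway between the tips of the shut fingers; the grasp point (between the pads) lies r.grip_point_offset behind it (r.grip_point_offset is the distance from the TCP to the grasp point, in m); z points along the fingers, y is the line along which they close (so a half turn about z gives the same grasp; the last joint's range is limited). The gripper opens to 88 mm and grips with 3 to 60 N. Pads are 18 mm wide; open, the fingers measure 123 mm over their backs; the gripper's body (75 mm by 187 mm) begins 45 mm behind the grasp point.
Start: joints at [1.259, 0.689, -0.195, 1.565, 0.157, 0.902, -0.215], TCP at [0.212, -0.588, 0.239] pointing down, gripper open.
Joint ranges: [-3.01, 3.01], [-0.46, 2.08], [-1.47, 1.51], [0.13, 2.56], [-1, 4.14], [0.04, 2.09], [-2.66, 2.66]. Speed limits (rad/s): [2.57, 2.57, 3.14, 3.14, 3.14, 3.14, 3.14].

## Interface

Orientations are given as a unit quaternion [x, y, z, w].
In Python, from plant import r gives the robot as it stands.
- The arm moves only by the shell command python3 -m jog 'ROWS' [FORCE]. ROWS is JSON, a list of rows, each an object of numbers: "wx", "wy", "wz": the turn, a rotation vector about the world's x, y, z as a fraction of full scale; "dx", "dy", "dz": the shift along the world's x, y, z as a fraction of full scale; "hand": the closure, from 0 (fully open) to 1 (shut). In form: [{"wx": .., "wy": .., "wz": .., "dx": .., "dy": .., "dz": .., "hand": ..}, ...]. A call has 1 to 5 rows; each row shifts and turns the commanded pose from where the row before left it; what a row does not reach is not made up. Full scale, the value 1, is 0.25 m for a shift and 2 rad for a turn. A row lasts 1/12 s, in which the tool goes at most 41.7 mm and 7.16 degrees, less where a joint would pass 70% of its speed; a pose out of reach is approached as far as the arm can. A call with a number of a shift or a turn outside -1 to 1 is refused whole. A call with a gripper value outside its range is refused whole. The fingers move at their own pace and stop on an object; FORCE is the grip in N (left out, the last holds). Time passes only in rows, so rows that do not move let the fingers close. It gives the time, the measured TCP pose, the force, the opening and the grip force at its end, in the units of the state.
- r.get_state(): the state, without advancing time (a new reading comes with each control period).
- r.snapshot(name): name is "scene" or "top" or "wrist"; returns the picture (400x640x3 uint8, red, green, blue); there is no depth.
- r.camera_info(name): a dict with "mtx" (3x3 intrinsics, pixels), "R" (3x3) and "t" (3): a world point X has camera coordinates R X + t. Camera axes: x right, y down, z forward; pixel columns grow to the right and rows downward; lengths in m; the calibration is good to about 2 mm. A picture is of the moment at which its call begins: read the wrist's pose just before it. camera_info takes no time and is no camera call; for the wrist camera it gives the pose at the moment of the call.
- r.finish_job(): hands the job in; it is judged then, once.
Trained networks look in the newest picture that a camera, given by its name, has taken for a name from the list of things; names that differ only in an ending like _2 or _b are one class to them, and where a whole thing is asked for, a point or a joint stands for the part that bears it (a point fixed in the world has none). Each returns a list of dicts, best first, with "p" (0 to 1); they miss things now and then, are a little off and sometimes report something else, mostly with a low value. They report only what shows in the picture. A call takes as long as a camera call.
- r.search_frame(camera, query): "bbox" ([left, top, right, bottom] in pixels, round what is visible of it).
- r.masks_of(camera, query): "region" (400x640 bool, what is visible of it) and "bbox" ([left, top, right, bottom] in pixels, round what is visible of it).
The state is a dict: "clock": time; "q": joint angles; "qd": joint speeds; "joint_torque": joint torques, N m; "tool_pos": TCP position; "eef_rot": TCP orientation; "contact_force": force on the tool from outside, world axes, zero at the start; "moment": the same for the moment, N m; "opening": opening from 0.0 (shut) to 1.0 (fully open); "finger_force": force on a finger pad.
Only numpy, scipy, OpenCV 4.12 (cv2) and the standard library are available. Lean on these libraries where they do the work, as an engineer would, in place of code of your own. Each camera call takes 0.05 s, during which the arm holds its last target. There are 200 camera calls.

## Task

On the desk stands a grey specimen tray whose flat sliding dust cover is parked over the near, empty bay. Slide the cover to the far end until both of its ends are fully home, so that the bay with the rock samples is covered. It sticks in its tracks, so work it along with short pushes at one end lug and then at the other, and never let one end run so far ahead that the cover cocks and wedges.

Things in the scene. Friction and masses are not known exactly. Their poses are not given: they have to be found in the camera images.
- tray: grey specimen tray fixed to the desk, 250 (x) by 290 mm (y), walls 44 mm high, side kerbs 60 mm. Origin: centre of its underside, z up. Its x points away from the robot, up to 0.3 rad askew: the way the cover must go; y points left. Each cover end has its own track 125 mm long: lug x = -62 mm at the near stop, +62 mm at the far one (fully home). Start: each end 0 to 15 mm past the near stop.
- cover_mid (a point): centre of the cover's top, 54 mm above the desk: aluminium plate 100 (x) by 252 mm (y), captive. Its ends stick in their tracks and stay where left: about 3 N moves the left end, 7 N the right (plus 15 N per m/s). A push at one end swings it about the other; a push in the middle moves the left end first. It wedges at 12 degrees out of square (one lug 45 mm ahead); axes as the tray's when square.
- left_lug (a point): centre, 67 mm above the desk, of the push lug on the cover's left (tray +y) end: upright black block 12 (x) by 36 mm (y), standing 26 mm above the plate (54 to 80 mm above the desk), midway between the plate's near and far edges and 105 mm left of cover_mid. Axes are the cover's. Push its near face with closed fingers held just above the plate.
- right_lug (a point): centre of the same kind of lug on the cover's right (tray -y) end, 105 mm right of cover_mid, 210 mm from the left lug, at the same height.

How it is judged:
At the end, for the whole second after the job is handed in: both lugs stand within 12 mm of their far-stop position (more than 50 mm beyond the tray's centre along its x; fully home is 62 mm), and stay there (x of each of left_lug, right_lug in the frame of tray above 0.05 m); the robot touches nothing.
It fails at once if the cover is cocked more than 12 degrees out of square and wedges (angle between the x axis of cover_mid and the x axis of tray, either way round above 0.21 rad).
It also fails if it takes over 58 s, if anything falls off the work surface, if the arm or the gripper's body presses on something with over 40 N, if the wrist force passes 120 N, or if a joint passes its speed limit or range.

## Working session

There is one attempt and no reset: what is moved stays moved. The work goes in short steps, Python scripts to look and compute and a shell command to move; the robot and the scene stay as the last step left them, time stands still between calls to the robot, and variables do not carry over. Pictures are saved under pics/ and viewed, at most 10 in all, crops included, and the job is handed in when it is done.

```bash
mkdir -p pics; ls; python3 - <<'E'
from plant import r
import cv2,numpy as np
s=r.get_state();print(s['clock'],s['tool_pos'],s['eef_rot'],s['opening'])
for c in('top','scene'):
    im=r.snapshot(c);cv2.imwrite(f'pics/{c}0.png',im[...,::-1])
    i=r.camera_info(c);print(c,i)
    for q in('left_lug','right_lug','tray'):
        print(q,[(np.round(d['bbox']).tolist(),round(d['p'],2)) for d in r.search_frame(c,q)])
E
```

```text
pics
0.0 [ 0.2115848  -0.58742894  0.23792501] [ 9.85076845e-01  1.72112727e-01 -2.19954877e-04 -8.77877008e-04] 1.0030697707225205
top {'mtx': array([[387.2365088 ,   0.        , 317.24030278],
       [  0.        , 387.2365088 , 193.7989983 ],
       [  0.        ,   0.        ,   1.        ]]), 'R': array([[ 0.02945721, -0.99948676,  0.01258952],
       [-0.99640869, -0.03036212, -0.0790434 ],
       [ 0.07938508, -0.01021591, -0.99679168]]), 't': array([0.03901586, 0.53072155, 0.87673435])}
left_lug [([251.0, 181.0, 372.0, 248.0], 0.86)]
right_lug [([255.0, 183.0, 374.0, 249.0], 0.61)]
tray [([244.0, 122.0, 395.0, 260.0], 0.84)]
scene {'mtx': array([[493.3192604 ,   0.        , 315.31534394],
       [  0.        , 493.3192604 , 214.7162914 ],
       [  0.        ,   0.        ,   1.        ]]), 'R': array([[-0.53412845, -0.84532322,  0.01163843],
       [-0.57370314,  0.35232149, -0.73941482],
       [ 0.62094405, -0.40161949, -0.67314952]]), 't': array([0.29300412, 0.32969668, 0.62381596])}
left_lug [([230.0, 201.0, 382.0, 274.0], 0.91)]
right_lug [([231.0, 202.0, 384.0, 277.0], 0.67)]
tray [([204.0, 158.0, 395.0, 307.0], 0.58)]
```

```bash
python3 - <<'E'
import cv2
im=cv2.imread('pics/top0.png')[100:280,220:420]
cv2.imwrite('pics/top0c.png',cv2.resize(im,None,fx=3.3,fy=3.3,interpolation=cv2.INTER_CUBIC))
E
```

```text
(no output)
```

View pics/top0c.png

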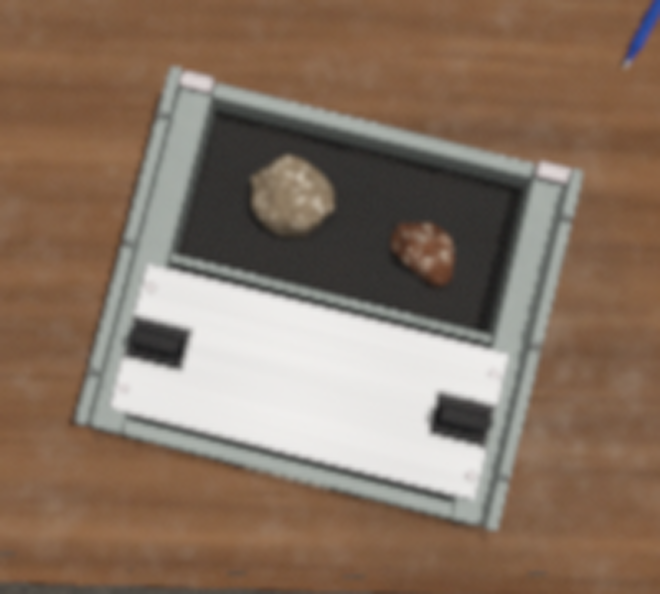

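View pics/scene0.png

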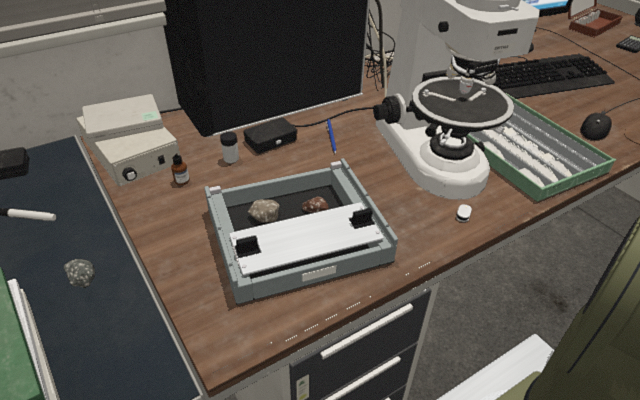

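The tray is askew to the right: in the top crop the kerb corners are at (175,68), (580,172), (492,528) and (78,425), with the lugs at (160,342) and (463,418). The scene view shows a microscope to the right of and beyond the tray.

```bash
cat > h.py <<'E'
from plant import r
import cv2,numpy as np
I=r.camera_info('top')
def bp(u,v,z):
    d=I['R'].T@np.linalg.inv(I['mtx'])@[u,v,1]; c=-I['R'].T@I['t']
    return (c+d*(z-c[2])/d[2])[:2]
def full(c): return np.array(c)/3.3+[220,100]
K=np.array([bp(*full(c),.06) for c in((175,68),(580,172),(492,528),(78,425))]) # FL FR NR NL
T0=K.mean(0); ex=(K[0]+K[1]-K[2]-K[3]); yaw=np.arctan2(ex[1],ex[0])
M=np.array([[np.cos(yaw),-np.sin(yaw)],[np.sin(yaw),np.cos(yaw)]])
tray=lambda p:M.T@(np.asarray(p)-T0)
world=lambda p:M@np.asarray(p)+T0
def lugs(name=None):
    im=r.snapshot('top')
    if name: cv2.imwrite(name,im[...,::-1])
    n,_,st,ce=cv2.connectedComponentsWithStats((im.max(2)<75).astype(np.uint8))
    out=[]
    for s,c in zip(st[1:],ce[1:]):
        t=tray(bp(*c,.069))
        if 90<s[4]<300 and abs(abs(t[1])-105)<15 and abs(t[0])<80: out.append((s.tolist(),np.round(t,4).tolist()))
    return sorted(out,key=lambda o:-o[1][1])
def tcp():
    s=r.get_state(); return np.round(tray(s['tool_pos'][:2]),4),round(s['tool_pos'][2],4),s['clock']
E
python3 - <<'E'
from h import *
print('K',K,'sides',[np.linalg.norm(K[i]-K[(i+1)%4]) for i in range(4)],'T0',T0,'yaw',yaw)
for l in lugs(): print(l)
print(tcp(), r.grip_point_offset)
for y in(105,-105):
  for x in(-62,0,62): print(x,y,world([x/1e3,y/1e3]))
E
```

```text
K [[ 0.68803527  0.1594374 ]
 [ 0.62519771 -0.11782274]
 [ 0.38427243 -0.06249714]
 [ 0.4442585   0.21453213]] sides [np.float64(0.28429165203495094), np.float64(0.2471961019649218), np.float64(0.2834493683060232), np.float64(0.2499250747541675)] T0 [0.53544098 0.04841241] yaw -0.22398815211263928
(array([-0.1742, -0.6924]), np.float64(0.2387), 0.45) 0.0187
-62 105 [0.49831237 0.16456088]
0 105 [0.55876357 0.15078945]
62 105 [0.61921477 0.13701801]
-62 -105 [ 0.45166719 -0.04019319]
0 -105 [ 0.51211839 -0.05396462]
62 -105 [ 0.57256959 -0.06773605]
```

View pics/top0.png

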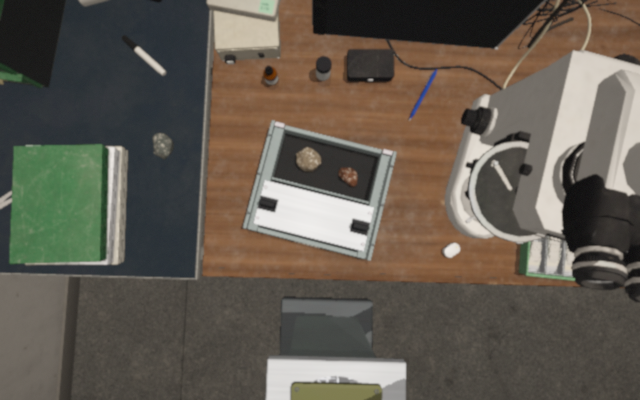

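```bash
python3 - <<'E'
from h import *
im=r.snapshot('wrist');cv2.imwrite('pics/w0.png',im[...,::-1])
i=r.camera_info('wrist');print(-i['R'].T@i['t'],i['R'],i['mtx'][0])
for z in(.25,.3,.35,.4,.45):print(z,bp(600,287,z),bp(632,300,z),bp(466,130,z),bp(570,200,z))
im=cv2.imread('pics/top0.png')[90:310,420:640]
for l in lugs(): print(l)
im=r.snapshot('top');m=(im.max(2)<75).astype(np.uint8)
n,_,st,ce=cv2.connectedComponentsWithStats(m[110:270,235:405])
print([(s.tolist(),c.round(1).tolist()) for s,c in zip(st[1:],ce[1:]) if s[4]>40])
E
```

```text
[ 0.28875395 -0.56101101  0.3843335 ] [[ 3.38126504e-01 -9.41100530e-01 -5.09911325e-04]
 [-8.91959565e-01 -3.20643428e-01  3.18741159e-01]
 [-3.00130973e-01 -1.07320013e-01 -9.47841661e-01]] [347.21986272   0.         313.9939618 ]
0.25 [ 0.366238   -0.42993234] [ 0.34591582 -0.48432236] [ 0.63129781 -0.20045498] [ 0.51362926 -0.38167217]
0.3 [ 0.37313847 -0.39281082] [ 0.3543434 -0.4431137] [ 0.61828036 -0.18057753] [ 0.50945401 -0.34817716]
0.35 [ 0.38003893 -0.3556893 ] [ 0.36277097 -0.40190504] [ 0.6052629  -0.16070008] [ 0.50527876 -0.31468214]
0.4 [ 0.38693939 -0.31856777] [ 0.37119854 -0.36069638] [ 0.59224545 -0.14082263] [ 0.50110351 -0.28118713]
0.45 [ 0.39383985 -0.28144625] [ 0.37962611 -0.31948772] [ 0.579228   -0.12094518] [ 0.49692825 -0.24769212]
[([39, 22, 106, 69, 3861], [92.3, 55.7]), ([24, 88, 17, 13, 162], [32.1, 93.7]), ([116, 111, 17, 13, 165], [124.3, 116.8])]
```

View pics/w0.png

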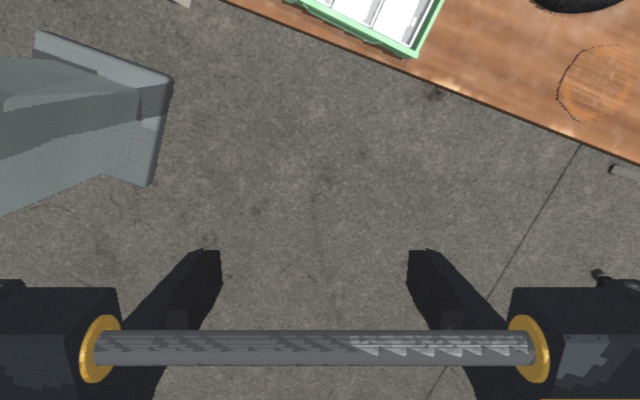

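The wrist view shows only floor, the pedestal at left and the green tray edge. The microscope's eyepieces overhang near world x≈0.37, y≈-0.35, so I'll retract and turn the hand with its camera away from them before sweeping round.

```bash
R='x'; 
python3 -m jog '[{"dx":-0.011,"dy":0.05,"wz":0.06,"hand":1},{"dx":-0.011,"dy":0.05,"wz":0.06,"hand":1},{"dx":-0.011,"dy":0.05,"wz":0.06,"hand":1},{"dx":-0.011,"dy":0.05,"wz":0.06,"hand":1},{"dx":-0.011,"dy":0.05,"wz":0.06,"hand":1}]' 20
python3 -m jog '[{"dx":-0.011,"dy":0.05,"wz":0.06,"hand":1},{"dx":-0.011,"dy":0.05,"wz":0.06,"hand":1},{"dx":-0.011,"dy":0.05,"wz":0.06,"hand":1},{"dx":-0.011,"dy":0.05,"wz":0.06,"hand":1},{"dx":-0.011,"dy":0.05,"wz":0.06,"hand":1}]'
python3 -m jog '[{"dx":-0.011,"dy":0.05,"wz":0.06,"hand":1},{"dx":-0.011,"dy":0.05,"wz":0.06,"hand":1},{"dx":-0.011,"dy":0.05,"wz":0.06,"hand":1},{"dx":-0.011,"dy":0.05,"wz":0.06,"hand":1},{"dx":-0.011,"dy":0.05,"wz":0.06,"hand":1}]'
python3 - <<'E'
from h import *
s=r.get_state();print(s['q'],np.linalg.norm(s['contact_force']))
E
```

```text
[ 1.25878417  0.68909423 -0.1946312   1.56530014  0.15729822  0.90247468
 -0.21508976] 1.2256580125296468invalid input
invalid input
invalid input
```

```bash
python3 -m jog '[{"wx":0,"wy":0,"wz":0.06,"dx":-0.011,"dy":0.05,"dz":0,"hand":1},{"wx":0,"wy":0,"wz":0.06,"dx":-0.011,"dy":0.05,"dz":0,"hand":1},{"wx":0,"wy":0,"wz":0.06,"dx":-0.011,"dy":0.05,"dz":0,"hand":1},{"wx":0,"wy":0,"wz":0.06,"dx":-0.011,"dy":0.05,"dz":0,"hand":1},{"wx":0,"wy":0,"wz":0.06,"dx":-0.011,"dy":0.05,"dz":0,"hand":1}]' 20
python3 - <<'E'
from h import *
s=r.get_state();print(s['q'],s['contact_force'])
E
```

```text
clock: 1.02
tool_pos: [0.198, -0.525, 0.2389]
eef_rot: [0.889, 0.458, -0.0, 0.0]
contact_force: [0.1, 0.3, -0.1]
opening: 0.646
finger_force: 0.0
[ 1.35269538  0.619643   -0.37411208  1.75615077  0.29442671  0.82092384
  0.22056408] [ 0.06467867  0.29921703 -0.09808966]
```

```bash
python3 -m jog '[{"wx":0,"wy":0,"wz":0.06,"dx":-0.011,"dy":0.05,"dz":0,"hand":1},{"wx":0,"wy":0,"wz":0.06,"dx":-0.011,"dy":0.05,"dz":0,"hand":1},{"wx":0,"wy":0,"wz":0.06,"dx":-0.011,"dy":0.05,"dz":0,"hand":1},{"wx":0,"wy":0,"wz":0.06,"dx":-0.011,"dy":0.05,"dz":0,"hand":1},{"wx":0,"wy":0,"wz":0.06,"dx":-0.011,"dy":0.05,"dz":0,"hand":1}]'
python3 -m jog '[{"wx":0,"wy":0,"wz":0.06,"dx":-0.011,"dy":0.05,"dz":0,"hand":1},{"wx":0,"wy":0,"wz":0.06,"dx":-0.011,"dy":0.05,"dz":0,"hand":1},{"wx":0,"wy":0,"wz":0.06,"dx":-0.011,"dy":0.05,"dz":0,"hand":1},{"wx":0,"wy":0,"wz":0.06,"dx":-0.011,"dy":0.05,"dz":0,"hand":1},{"wx":0,"wy":0,"wz":0.06,"dx":-0.011,"dy":0.05,"dz":0,"hand":1}]'
python3 - <<'E'
from h import *
s=r.get_state();print(s['q'],s['contact_force'])
E
```

```text
clock: 1.43
tool_pos: [0.1842, -0.4626, 0.2389]
eef_rot: [0.714, 0.7, -0.0, 0.0]
contact_force: [0.6, 0.5, 0.6]
opening: 0.263
finger_force: 0.0
clock: 1.85
tool_pos: [0.1705, -0.4002, 0.2389]
eef_rot: [0.475, 0.88, -0.0, 0.0]
contact_force: [1.0, -0.2, -0.1]
opening: 0.003
finger_force: 0.0
[ 1.55128625  0.52669341 -0.74015142  2.09418647  0.54256499  0.71693849
  1.03717803] [ 1.03288639 -0.16467204 -0.13446255]
```

```bash
python3 -m jog '[{"wx":0,"wy":0,"wz":0.02,"dx":0.088,"dy":0.088,"dz":0,"hand":1},{"wx":0,"wy":0,"wz":0.02,"dx":0.088,"dy":0.088,"dz":0,"hand":1},{"wx":0,"wy":0,"wz":0.02,"dx":0.088,"dy":0.088,"dz":0,"hand":1},{"wx":0,"wy":0,"wz":0.02,"dx":0.088,"dy":0.088,"dz":0,"hand":1},{"wx":0,"wy":0,"wz":0.02,"dx":0.088,"dy":0.088,"dz":0,"hand":1}]'
python3 - <<'E'
from h import *
s=r.get_state();print(s['q'],s['contact_force'])
E
```

```text
clock: 2.27
tool_pos: [0.2815, -0.2897, 0.239]
eef_rot: [0.387, 0.922, -0.0, 0.0]
contact_force: [-0.1, -1.4, 0.2]
opening: 0.001
finger_force: 0.0
[ 1.21370785  0.49776974 -0.78309586  2.17336582  0.56530336  0.68076072
  0.81342568] [-0.07905634 -1.40836086  0.16522478]
```

```bash
python3 -m jog '[{"wx":0,"wy":0,"wz":0.05,"dx":0.096,"dy":0.152,"dz":0,"hand":1},{"wx":0,"wy":0,"wz":0.05,"dx":0.096,"dy":0.152,"dz":0,"hand":1},{"wx":0,"wy":0,"wz":0.05,"dx":0.096,"dy":0.152,"dz":0,"hand":1},{"wx":0,"wy":0,"wz":0.05,"dx":0.096,"dy":0.152,"dz":0,"hand":1},{"wx":0,"wy":0,"wz":0.05,"dx":0.096,"dy":0.152,"dz":0,"hand":1}]'
python3 - <<'E'
from h import *
s=r.get_state();print(s['q'],s['contact_force'])
print(tcp())
a=s['eef_rot'];print(2*np.degrees(np.arctan2(a[1],a[0]))-90)
for c in((235+32.1,110+93.7),(235+124.3,110+116.8)):print(tray(bp(*c,.067)))
E
```

```text
clock: 2.68
tool_pos: [0.3928, -0.1128, 0.239]
eef_rot: [0.145, 0.989, -0.0, 0.0]
contact_force: [0.8, -0.8, 0.1]
opening: 0.005
finger_force: 0.0
[ 0.7595593   0.53533039 -0.89762877  2.1585574   0.63799927  0.73518165
  0.71317844] [ 0.79604618 -0.80872754  0.09564636]
(array([-0.1033, -0.1889]), np.float64(0.239), 2.6833)
73.30170711209291
[-0.05980558  0.1054274 ]
[-0.05802215 -0.10253512]
```

```bash
python3 -m jog '[{"wx":0,"wy":0,"wz":0.034,"dx":0.036,"dy":0.135,"dz":-0.06,"hand":1},{"wx":0,"wy":0,"wz":0,"dx":0.036,"dy":0.135,"dz":-0.06,"hand":1},{"wx":0,"wy":0,"wz":0,"dx":0.036,"dy":0.135,"dz":-0.06,"hand":1},{"wx":0,"wy":0,"wz":0,"dx":0.036,"dy":0.135,"dz":-0.06,"hand":1},{"wx":0,"wy":0,"wz":0,"dx":0.036,"dy":0.135,"dz":-0.06,"hand":1}]'
python3 -m jog '[{"wx":0,"wy":0,"wz":0,"dx":0.036,"dy":0.135,"dz":-0.06,"hand":1},{"wx":0,"wy":0,"wz":0,"dx":0.036,"dy":0.135,"dz":-0.06,"hand":1},{"wx":0,"wy":0,"wz":0,"dx":0.018,"dy":0.07,"dz":-0.06,"hand":1},{"wx":0,"wy":0,"wz":0,"dx":0,"dy":0,"dz":0,"hand":1},{"wx":0,"wy":0,"wz":0,"dx":0,"dy":0,"dz":0,"hand":1}]'
cat > st.py <<'E'
from h import *
import sys
s=r.get_state();a=s['eef_rot']
print('tcp',tcp(),'yaw',2*np.degrees(np.arctan2(a[1],a[0]))-90)
f=s['contact_force'];print('F',M.T@f[:2],f[2],'qmargin',s['q'])
if len(sys.argv)>2:
    d=world([float(v) for v in sys.argv[1:3]])-s['tool_pos'][:2]; print('to target fs',d/.25)
E
python3 st.py -0.095 0.1
```

```text
clock: 3.1
tool_pos: [0.4374, 0.056, 0.1631]
eef_rot: [0.114, 0.994, -0.0, 0.0]
contact_force: [0.4, -0.6, 0.7]
opening: 0.005
finger_force: 0.0
clock: 3.52
tool_pos: [0.4591, 0.1401, 0.1183]
eef_rot: [0.113, 0.994, -0.0, -0.0]
contact_force: [-0.5, -0.9, 0.4]
opening: 0.007
finger_force: 0.0
tcp (array([-0.0948,  0.0725]), np.float64(0.1183), 3.5167) yaw 77.06740796018659
F [-0.33751483 -0.96989532] 0.3587089389865506 qmargin [ 0.00259623  0.78652427 -0.65078661  2.08598444  0.90306909  0.57767872
  0.03810502]
to target fs [0.02376474 0.10750156]
```

```bash
python3 -m jog '[{"wx":0,"wy":0,"wz":0,"dx":0.024,"dy":0.107,"dz":-0.06,"hand":1},{"wx":0,"wy":0,"wz":0,"dx":0,"dy":0,"dz":-0.1,"hand":1},{"wx":0,"wy":0,"wz":0,"dx":0,"dy":0,"dz":-0.073,"hand":1},{"wx":0,"wy":0,"wz":0,"dx":0,"dy":0,"dz":0,"hand":1},{"wx":0,"wy":0,"wz":0,"dx":0,"dy":0,"dz":0,"hand":1}]'
python3 st.py
python3 -m jog '[{"wx":0,"wy":0,"wz":0,"dx":0.039,"dy":-0.009,"dz":0,"hand":1},{"wx":0,"wy":0,"wz":0,"dx":0.039,"dy":-0.009,"dz":0,"hand":1},{"wx":0,"wy":0,"wz":0,"dx":0.039,"dy":-0.009,"dz":0,"hand":1},{"wx":0,"wy":0,"wz":0,"dx":0.039,"dy":-0.009,"dz":0,"hand":1},{"wx":0,"wy":0,"wz":0,"dx":0,"dy":0,"dz":0,"hand":1}]'
python3 st.py
python3 - <<'E'
from h import *
print(lugs('pics/t1.png'))
E
```

```text
clock: 3.93
tool_pos: [0.4651, 0.1642, 0.0607]
eef_rot: [0.114, 0.993, -0.001, -0.0]
contact_force: [-0.1, 0.8, 1.0]
opening: 0.007
finger_force: 0.0
tcp (array([-0.0943,  0.0973]), np.float64(0.0607), 3.9333) yaw 76.85431107971766
F [-0.2722164   0.75297077] 1.0177738811678552 qmargin [-0.11022324  0.88530256 -0.53745053  2.07398176  1.03607881  0.48038592
 -0.11236486]
clock: 4.35
tool_pos: [0.5055, 0.1568, 0.0622]
eef_rot: [0.115, 0.993, 0.001, 0.001]
contact_force: [0.5, 1.1, 0.1]
opening: 0.007
finger_force: 0.3
tcp (array([-0.0533,  0.099 ]), np.float64(0.0622), 4.35) yaw 76.7933441766942
F [0.21407613 1.20880969] 0.05207105002235696 qmargin [-0.03908244  0.91454116 -0.59213219  1.96938466  0.96502841  0.56584151
  0.02922307]
[]
```

View pics/t1.png

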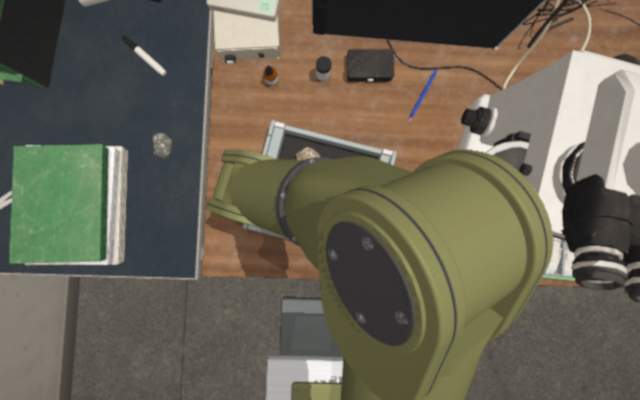

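The top view is now blocked by the arm (elbow over the tray), so I'll use the scene camera.

```bash
python3 -c "
from h import *
cv2.imwrite('pics/s1.png',r.snapshot('scene')[...,::-1])"
```

```text
(no output)
```

View pics/s1.png

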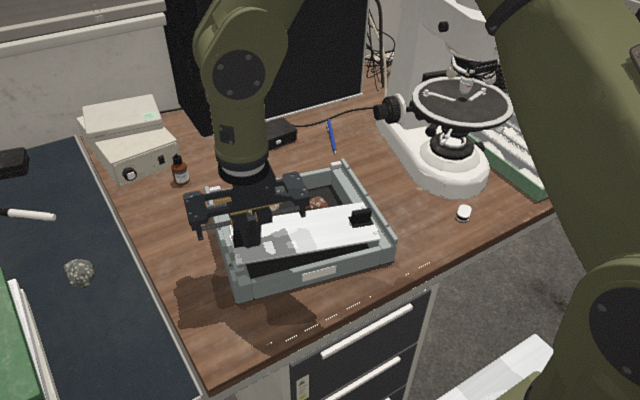

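```bash
python3 -m jog '[{"wx":0,"wy":0,"wz":0,"dx":-0.03,"dy":0.007,"dz":0.14,"hand":1},{"wx":0,"wy":0,"wz":0,"dx":-0.049,"dy":-0.125,"dz":0,"hand":1},{"wx":0,"wy":0,"wz":0,"dx":-0.049,"dy":-0.125,"dz":0,"hand":1},{"wx":0,"wy":0,"wz":0,"dx":-0.049,"dy":-0.125,"dz":0,"hand":1},{"wx":0,"wy":0,"wz":0,"dx":-0.049,"dy":-0.125,"dz":0,"hand":1}]'
python3 -m jog '[{"wx":0,"wy":0,"wz":0,"dx":-0.049,"dy":-0.125,"dz":0,"hand":1},{"wx":0,"wy":0,"wz":0,"dx":-0.049,"dy":-0.125,"dz":0,"hand":1},{"wx":0,"wy":0,"wz":0,"dx":0,"dy":0,"dz":0,"hand":1},{"wx":0,"wy":0,"wz":0,"dx":0,"dy":0,"dz":0,"hand":1}]'
python3 st.py -0.092 -0.1
python3 -c "
from h import *
cv2.imwrite('pics/s2.png',r.snapshot('scene')[...,::-1])"
```

```text
clock: 4.87
tool_pos: [0.4472, 0.032, 0.0966]
eef_rot: [0.114, 0.994, -0.0, 0.001]
contact_force: [0.5, -0.6, -0.3]
opening: 0.001
finger_force: 0.0
clock: 5.2
tool_pos: [0.4224, -0.0312, 0.0962]
eef_rot: [0.116, 0.993, -0.001, 0.0]
contact_force: [-0.1, 0.2, 0.8]
opening: 0.009
finger_force: 0.0
tcp (array([-0.0925, -0.1027]), np.float64(0.0962), 5.2) yaw 76.71805512793455
F [-0.11711098  0.20441927] 0.8078231601654519 qmargin [ 0.28504731  0.7733975  -0.52025395  2.26484791  1.13522533  0.3956478
  0.13113296]
to target fs [0.00456396 0.01022079]
```

View pics/s2.png

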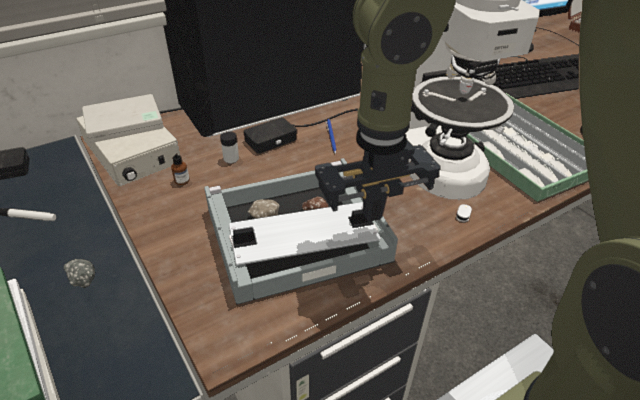

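The cover is cocked slightly left-ahead, as intended; left lug at (245,237), gripper above the right lug at (365,215), clear of the microscope. Next I push the right end.

```bash
python3 -m jog '[{"wx":0,"wy":0,"wz":0,"dx":0.004,"dy":0.01,"dz":-0.08,"hand":1},{"wx":0,"wy":0,"wz":0,"dx":0,"dy":0,"dz":-0.062,"hand":1},{"wx":0,"wy":0,"wz":0,"dx":0.03,"dy":-0.007,"dz":0,"hand":1},{"wx":0,"wy":0,"wz":0,"dx":0.03,"dy":-0.007,"dz":0,"hand":1},{"wx":0,"wy":0,"wz":0,"dx":0.03,"dy":-0.007,"dz":0,"hand":1}]'
python3 st.py
python3 -m jog '[{"wx":0,"wy":0,"wz":0,"dx":0.03,"dy":-0.007,"dz":0,"hand":1},{"wx":0,"wy":0,"wz":0,"dx":0.03,"dy":-0.007,"dz":0,"hand":1},{"wx":0,"wy":0,"wz":0,"dx":0.03,"dy":-0.007,"dz":0,"hand":1},{"wx":0,"wy":0,"wz":0,"dx":0.03,"dy":-0.007,"dz":0,"hand":1},{"wx":0,"wy":0,"wz":0,"dx":0.03,"dy":-0.007,"dz":0,"hand":1}]'
python3 st.py
python3 -m jog '[{"wx":0,"wy":0,"wz":0,"dx":-0.03,"dy":0.007,"dz":0.14,"hand":1},{"wx":0,"wy":0,"wz":0,"dx":0,"dy":0,"dz":0,"hand":1}]'
python3 st.py -0.068 0.1
```

```text
clock: 5.67
tool_pos: [0.4466, -0.0295, 0.06]
eef_rot: [0.112, 0.994, 0.0, -0.001]
contact_force: [-7.3, 1.7, 0.9]
opening: 0.0
finger_force: 4.0
tcp (array([-0.0694, -0.0957]), np.float64(0.06), 5.6667) yaw 77.10783538342608
F [-7.44938582  0.05795732] 0.9415881980620711 qmargin [ 0.24051651  0.85234946 -0.451052    2.21010483  1.20479731  0.35806577
  0.09482251]
clock: 6.08
tool_pos: [0.4803, -0.0384, 0.0599]
eef_rot: [0.112, 0.994, -0.0, -0.004]
contact_force: [-9.0, 1.3, 3.4]
opening: 0.004
finger_force: 4.9
tcp (array([-0.0345, -0.0969]), np.float64(0.0599), 6.0833) yaw 77.15555739862955
F [-9.05415107 -0.7348415 ] 3.4385411480527104 qmargin [ 0.30727271  0.88180768 -0.53431409  2.1022157   1.06280728  0.46592671
  0.27745358]
clock: 6.25
tool_pos: [0.4779, -0.0358, 0.0978]
eef_rot: [0.112, 0.994, 0.001, 0.002]
contact_force: [0.8, 0.6, 0.9]
opening: 0.006
finger_force: 0.0
tcp (array([-0.0374, -0.0949]), np.float64(0.0978), 6.25) yaw 77.10971902206097
F [0.63934397 0.72563324] 0.9017719263465873 qmargin [ 0.34769609  0.81587302 -0.60585024  2.10434637  0.97117681  0.52385635
  0.3494419 ]
to target fs [0.05391056 0.78732949]
```

```bash
python3 -m jog '[{"wx":0,"wy":0,"wz":0,"dx":0.009,"dy":0.131,"dz":0,"hand":1},{"wx":0,"wy":0,"wz":0,"dx":0.009,"dy":0.131,"dz":0,"hand":1},{"wx":0,"wy":0,"wz":0,"dx":0.009,"dy":0.131,"dz":0,"hand":1},{"wx":0,"wy":0,"wz":0,"dx":0.009,"dy":0.131,"dz":0,"hand":1},{"wx":0,"wy":0,"wz":0,"dx":0.009,"dy":0.131,"dz":0,"hand":1}]'
python3 -m jog '[{"wx":0,"wy":0,"wz":0,"dx":0.009,"dy":0.131,"dz":0,"hand":1},{"wx":0,"wy":0,"wz":0,"dx":0,"dy":0,"dz":0,"hand":1},{"wx":0,"wy":0,"wz":0,"dx":0,"dy":0,"dz":-0.08,"hand":1},{"wx":0,"wy":0,"wz":0,"dx":0,"dy":0,"dz":-0.066,"hand":1},{"wx":0,"wy":0,"wz":0,"dx":0,"dy":0,"dz":0,"hand":1}]'
python3 st.py -0.01 0.1
```

```text
clock: 6.67
tool_pos: [0.4885, 0.1288, 0.0956]
eef_rot: [0.113, 0.994, 0.001, 0.001]
contact_force: [0.9, 0.8, -0.8]
opening: 0.002
finger_force: 0.0
clock: 7.08
tool_pos: [0.4893, 0.159, 0.0568]
eef_rot: [0.112, 0.994, -0.0, -0.001]
contact_force: [0.4, 0.2, 0.9]
opening: 0.007
finger_force: 0.0
tcp (array([-0.0696,  0.0976]), np.float64(0.0568), 7.0833) yaw 77.09061678138093
F [0.34144349 0.28129855] 0.8535468953632613 qmargin [-0.08055051  0.90563608 -0.54339556  2.01152458  0.97934946  0.51187504
 -0.0072996 ]
to target fs [ 0.23440651 -0.04349687]
```

```bash
python3 -m jog '[{"wx":0,"wy":0,"wz":0,"dx":0.029,"dy":-0.006,"dz":0.012,"hand":1},{"wx":0,"wy":0,"wz":0,"dx":0.029,"dy":-0.006,"dz":0,"hand":1},{"wx":0,"wy":0,"wz":0,"dx":0.029,"dy":-0.006,"dz":0,"hand":1},{"wx":0,"wy":0,"wz":0,"dx":0.029,"dy":-0.006,"dz":0,"hand":1},{"wx":0,"wy":0,"wz":0,"dx":0.029,"dy":-0.006,"dz":0,"hand":1}]'
python3 -m jog '[{"wx":0,"wy":0,"wz":0,"dx":0.029,"dy":-0.006,"dz":0,"hand":1},{"wx":0,"wy":0,"wz":0,"dx":0.029,"dy":-0.006,"dz":0,"hand":1},{"wx":0,"wy":0,"wz":0,"dx":0.029,"dy":-0.006,"dz":0,"hand":1},{"wx":0,"wy":0,"wz":0,"dx":0,"dy":0,"dz":0,"hand":1}]'
python3 st.py
python3 -m jog '[{"wx":0,"wy":0,"wz":0,"dx":-0.03,"dy":0.007,"dz":0.14,"hand":1},{"wx":0,"wy":0,"wz":0,"dx":0,"dy":0,"dz":0,"hand":1}]'
python3 st.py -0.05 -0.1
```

```text
clock: 7.5
tool_pos: [0.5265, 0.1518, 0.0621]
eef_rot: [0.113, 0.994, 0.001, -0.0]
contact_force: [-4.2, 3.1, 3.9]
opening: 0.005
finger_force: 2.4
clock: 7.83
tool_pos: [0.55, 0.1469, 0.0618]
eef_rot: [0.114, 0.993, 0.001, 0.001]
contact_force: [-0.9, 1.9, 0.2]
opening: 0.009
finger_force: 0.4
tcp (array([-0.0077,  0.0993]), np.float64(0.0618), 7.8333) yaw 76.88057699936144
F [-1.2577053   1.62134367] 0.22961066021610532 qmargin [ 0.00801819  0.94797292 -0.61515445  1.84815379  0.89086795  0.64424999
  0.18032936]
clock: 8.0
tool_pos: [0.5425, 0.1487, 0.0999]
eef_rot: [0.114, 0.994, 0.001, 0.002]
contact_force: [0.1, 0.3, 0.4]
opening: 0.007
finger_force: 0.0
tcp (array([-0.0154,  0.0994]), np.float64(0.0999), 8.0) yaw 76.93481165607832
F [0.00731474 0.33514809] 0.4399329415411073 qmargin [ 0.02667607  0.8866682  -0.6597953   1.85790045  0.83736008  0.69417814
  0.21013791]
to target fs [-0.3121102  -0.74684574]
```

```bash
python3 -m jog '[{"wx":0,"wy":0,"wz":0,"dx":-0.052,"dy":-0.124,"dz":0,"hand":1},{"wx":0,"wy":0,"wz":0,"dx":-0.052,"dy":-0.124,"dz":0,"hand":1},{"wx":0,"wy":0,"wz":0,"dx":-0.052,"dy":-0.124,"dz":0,"hand":1},{"wx":0,"wy":0,"wz":0,"dx":-0.052,"dy":-0.124,"dz":0,"hand":1},{"wx":0,"wy":0,"wz":0,"dx":-0.052,"dy":-0.124,"dz":0,"hand":1}]'
python3 -m jog '[{"wx":0,"wy":0,"wz":0,"dx":-0.052,"dy":-0.124,"dz":0,"hand":1},{"wx":0,"wy":0,"wz":0,"dx":0,"dy":0,"dz":0,"hand":1},{"wx":0,"wy":0,"wz":0,"dx":0,"dy":0,"dz":-0.08,"hand":1},{"wx":0,"wy":0,"wz":0,"dx":0,"dy":0,"dz":-0.074,"hand":1},{"wx":0,"wy":0,"wz":0,"dx":0,"dy":0,"dz":0,"hand":1}]'
python3 st.py 0.015 -0.1
cat > ov.py <<'E'
# draw assumed lug boxes (tray x of each) on the scene picture
from h import *
import sys
xl,xr=float(sys.argv[1]),float(sys.argv[2]); J=r.camera_info('scene')
im=r.snapshot('scene')[...,::-1].copy(); im=cv2.resize(im[140:320,190:420],None,fx=3.3,fy=3.3,interpolation=cv2.INTER_CUBIC)
def px(p,z):
    c=J['R']@[*world(p),z]+J['t']; u=J['mtx']@c; return (u[:2]/u[2]-[190,140]+.5)*3.3
a=np.arctan2(xr-xl,.21); e=np.array([[np.cos(a),-np.sin(a)],[np.sin(a),np.cos(a)]])
for x,y in((xl,.105),(xr,-.105)):
    q=np.array([px(np.array([x,y])+e@[i*.006,j*.018],z) for z in(.054,.08) for i,j in((-1,-1),(-1,1),(1,1),(1,-1))]).round().astype(np.int32)
    cv2.polylines(im,[q[:4],q[4:]],True,(0,0,255),1)
for x in(-.125,.125):
    for y in(-.145,.145): cv2.circle(im,tuple(int(v) for v in px([x,y],.06)),3,(255,0,0),-1)
cv2.imwrite(sys.argv[3],im)
E
python3 ov.py 0.007 -0.019 pics/s3.png
```

```text
clock: 8.42
tool_pos: [0.476, -0.0095, 0.0967]
eef_rot: [0.114, 0.993, -0.001, 0.001]
contact_force: [0.0, -0.3, -0.6]
opening: 0.002
finger_force: 0.0
clock: 8.83
tool_pos: [0.4625, -0.0393, 0.0562]
eef_rot: [0.114, 0.993, -0.001, -0.001]
contact_force: [-0.2, -0.3, 0.5]
opening: 0.004
finger_force: 0.0
tcp (array([-0.0517, -0.1017]), np.float64(0.0562), 8.8333) yaw 76.90298376110158
F [-0.09191883 -0.34160424] 0.4850600259558946 qmargin [ 0.276096    0.87075422 -0.47791535  2.16133406  1.14740186  0.39774879
  0.1792333 ]
to target fs [ 0.26143894 -0.0526455 ]
```

View pics/s3.png

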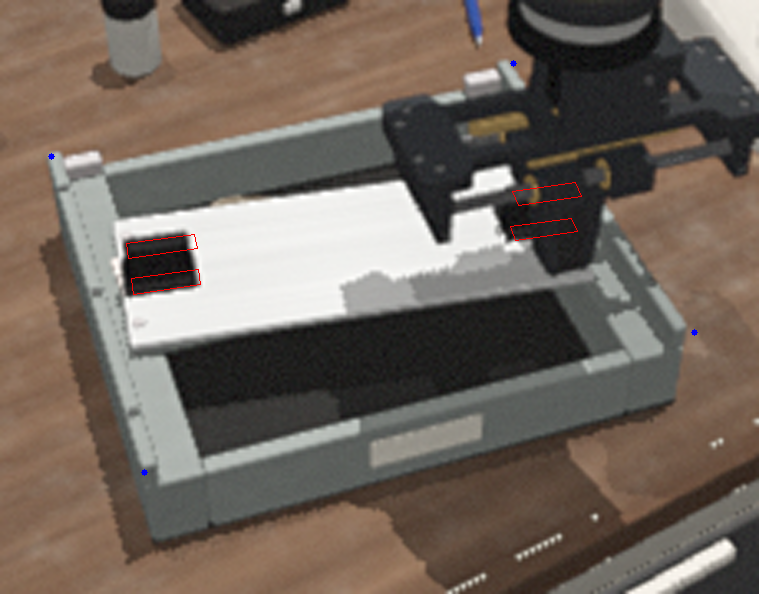

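The overlay matches: left lug drawn at (162,262) lies on the real one, and the far end-stop blocks show at (80,165) and (482,80). Dead reckoning is good, so I continue.

```bash
python3 -m jog '[{"wx":0,"wy":0,"wz":0,"dx":0.033,"dy":-0.006,"dz":0.014,"hand":1},{"wx":0,"wy":0,"wz":0,"dx":0.033,"dy":-0.007,"dz":0,"hand":1},{"wx":0,"wy":0,"wz":0,"dx":0.033,"dy":-0.007,"dz":0,"hand":1},{"wx":0,"wy":0,"wz":0,"dx":0.033,"dy":-0.006,"dz":0,"hand":1},{"wx":0,"wy":0,"wz":0,"dx":0.033,"dy":-0.007,"dz":0,"hand":1}]'
python3 -m jog '[{"wx":0,"wy":0,"wz":0,"dx":0.033,"dy":-0.006,"dz":0,"hand":1},{"wx":0,"wy":0,"wz":0,"dx":0.033,"dy":-0.007,"dz":0,"hand":1},{"wx":0,"wy":0,"wz":0,"dx":0.033,"dy":-0.006,"dz":0,"hand":1},{"wx":0,"wy":0,"wz":0,"dx":0,"dy":0,"dz":0,"hand":1}]'
python3 st.py
python3 -m jog '[{"wx":0,"wy":0,"wz":0,"dx":-0.03,"dy":0.007,"dz":0.14,"hand":1},{"wx":0,"wy":0,"wz":0,"dx":0,"dy":0,"dz":0,"hand":1}]'
python3 st.py -0.022 0.1
```

```text
clock: 9.3
tool_pos: [0.5003, -0.0477, 0.0622]
eef_rot: [0.114, 0.993, -0.002, -0.003]
contact_force: [-9.7, -1.4, 6.5]
opening: -0.001
finger_force: 4.4
clock: 9.63
tool_pos: [0.5261, -0.0535, 0.062]
eef_rot: [0.114, 0.993, -0.002, -0.003]
contact_force: [-5.6, -2.9, 3.0]
opening: 0.005
finger_force: 2.6
tcp (array([ 0.0136, -0.1014]), np.float64(0.062), 9.6333) yaw 76.86270012649433
F [-4.77978973 -4.10762508] 3.0269722572170537 qmargin [ 0.36267925  0.91799968 -0.599316    1.96278783  0.96018     0.58380078
  0.43481964]
clock: 9.8
tool_pos: [0.5223, -0.0486, 0.1006]
eef_rot: [0.113, 0.994, 0.001, 0.002]
contact_force: [0.2, 0.8, 1.1]
opening: 0.009
finger_force: 0.0
tcp (array([ 0.0088, -0.0975]), np.float64(0.1006), 9.8) yaw 76.99564768687699
F [-0.02734413  0.79541354] 1.0959700926281317 qmargin [ 0.39160905  0.85443876 -0.65658595  1.96996098  0.89451218  0.63093654
  0.48060923]
to target fs [0.05552746 0.79772397]
```

```bash
python3 -m jog '[{"wx":0,"wy":0,"wz":0,"dx":0.009,"dy":0.133,"dz":0,"hand":1},{"wx":0,"wy":0,"wz":0,"dx":0.009,"dy":0.133,"dz":0,"hand":1},{"wx":0,"wy":0,"wz":0,"dx":0.009,"dy":0.133,"dz":0,"hand":1},{"wx":0,"wy":0,"wz":0,"dx":0.009,"dy":0.133,"dz":0,"hand":1},{"wx":0,"wy":0,"wz":0,"dx":0.009,"dy":0.133,"dz":0,"hand":1}]'
python3 -m jog '[{"wx":0,"wy":0,"wz":0,"dx":0.009,"dy":0.133,"dz":0,"hand":1},{"wx":0,"wy":0,"wz":0,"dx":0,"dy":0,"dz":0,"hand":1},{"wx":0,"wy":0,"wz":0,"dx":0,"dy":0,"dz":-0.08,"hand":1},{"wx":0,"wy":0,"wz":0,"dx":0,"dy":0,"dz":-0.066,"hand":1},{"wx":0,"wy":0,"wz":0,"dx":0,"dy":0,"dz":0,"hand":1}]'
python3 st.py 0.037 0.1
python3 -m jog '[{"wx":0,"wy":0,"wz":0,"dx":0.029,"dy":-0.006,"dz":0,"hand":1},{"wx":0,"wy":0,"wz":0,"dx":0.029,"dy":-0.006,"dz":0,"hand":1},{"wx":0,"wy":0,"wz":0,"dx":0.029,"dy":-0.006,"dz":0,"hand":1},{"wx":0,"wy":0,"wz":0,"dx":0.029,"dy":-0.006,"dz":0,"hand":1},{"wx":0,"wy":0,"wz":0,"dx":0.029,"dy":-0.006,"dz":0,"hand":1}]'
python3 st.py 0.037 0.1
```

```text
clock: 10.22
tool_pos: [0.5331, 0.1185, 0.0976]
eef_rot: [0.114, 0.994, 0.0, 0.001]
contact_force: [-0.1, -0.0, -0.3]
opening: 0.008
finger_force: 0.0
clock: 10.63
tool_pos: [0.5339, 0.1493, 0.0585]
eef_rot: [0.113, 0.994, -0.001, -0.001]
contact_force: [0.0, -0.4, -0.3]
opening: 0.006
finger_force: 0.0
tcp (array([-0.024,  0.098]), np.float64(0.0585), 10.6333) yaw 76.98285120351645
F [ 0.08877431 -0.34386277] -0.27848698322335425 qmargin [-0.01535163  0.93892021 -0.59275778  1.88960295  0.90557012  0.61098983
  0.14096013]
to target fs [ 0.2394862  -0.04636854]
clock: 11.05
tool_pos: [0.5713, 0.143, 0.0608]
eef_rot: [0.114, 0.994, 0.001, -0.0]
contact_force: [-5.1, 1.5, 3.4]
opening: 0.004
finger_force: 2.3
tcp (array([0.014 , 0.1002]), np.float64(0.0608), 11.05) yaw 76.95931228526408
F [-5.32472327  0.36242512] 3.367634829964714 qmargin [ 0.0256357   0.96845505 -0.62791325  1.78488361  0.86398375  0.68792341
  0.24322656]
to target fs [ 0.08969183 -0.02136115]
```

```bash
python3 -m jog '[{"wx":0,"wy":0,"wz":0,"dx":0.029,"dy":-0.006,"dz":0,"hand":1},{"wx":0,"wy":0,"wz":0,"dx":0.029,"dy":-0.006,"dz":0,"hand":1},{"wx":0,"wy":0,"wz":0,"dx":0.024,"dy":-0.006,"dz":0,"hand":1},{"wx":0,"wy":0,"wz":0,"dx":0,"dy":0,"dz":0,"hand":1}]'
python3 st.py
python3 -m jog '[{"wx":0,"wy":0,"wz":0,"dx":-0.03,"dy":0.007,"dz":0.14,"hand":1},{"wx":0,"wy":0,"wz":0,"dx":0,"dy":0,"dz":0,"hand":1}]'
python3 st.py -0.002 -0.1
```

```text
clock: 11.38
tool_pos: [0.5934, 0.1385, 0.0603]
eef_rot: [0.114, 0.993, 0.001, 0.001]
contact_force: [-0.7, 1.5, 0.5]
opening: 0.005
finger_force: 0.3
tcp (array([0.0365, 0.1007]), np.float64(0.0603), 11.3833) yaw 76.87677818225791
F [-0.97727465  1.34595461] 0.4624281481797877 qmargin [ 0.04280592  0.98846829 -0.64051077  1.72296909  0.84678437  0.72725398
  0.29540684]
clock: 11.55
tool_pos: [0.5863, 0.141, 0.0988]
eef_rot: [0.114, 0.994, 0.001, 0.003]
contact_force: [0.5, 0.3, 0.1]
opening: 0.004
finger_force: 0.0
tcp (array([0.0291, 0.1016]), np.float64(0.0988), 11.55) yaw 76.94000147057122
F [0.37689822 0.37591361] 0.06011434168805896 qmargin [ 0.05692293  0.9288607  -0.677217    1.73410165  0.80351163  0.77167428
  0.31561842]
to target fs [-0.30023332 -0.758573  ]
```

```bash
python3 -m jog '[{"wx":0,"wy":0,"wz":0,"dx":-0.05,"dy":-0.126,"dz":0,"hand":1},{"wx":0,"wy":0,"wz":0,"dx":-0.05,"dy":-0.126,"dz":0,"hand":1},{"wx":0,"wy":0,"wz":0,"dx":-0.05,"dy":-0.126,"dz":0,"hand":1},{"wx":0,"wy":0,"wz":0,"dx":-0.05,"dy":-0.126,"dz":0,"hand":1},{"wx":0,"wy":0,"wz":0,"dx":-0.05,"dy":-0.126,"dz":0,"hand":1}]'
python3 -m jog '[{"wx":0,"wy":0,"wz":0,"dx":-0.05,"dy":-0.126,"dz":0,"hand":1},{"wx":0,"wy":0,"wz":0,"dx":0,"dy":0,"dz":0,"hand":1},{"wx":0,"wy":0,"wz":0,"dx":0,"dy":0,"dz":-0.08,"hand":1},{"wx":0,"wy":0,"wz":0,"dx":0,"dy":0,"dz":-0.066,"hand":1},{"wx":0,"wy":0,"wz":0,"dx":0,"dy":0,"dz":0,"hand":1}]'
python3 st.py 0.045 -0.1
python3 -m jog '[{"wx":0,"wy":0,"wz":0,"dx":0.029,"dy":-0.006,"dz":0,"hand":1},{"wx":0,"wy":0,"wz":0,"dx":0.029,"dy":-0.006,"dz":0,"hand":1},{"wx":0,"wy":0,"wz":0,"dx":0.029,"dy":-0.006,"dz":0,"hand":1},{"wx":0,"wy":0,"wz":0,"dx":0.029,"dy":-0.006,"dz":0,"hand":1},{"wx":0,"wy":0,"wz":0,"dx":0.029,"dy":-0.006,"dz":0,"hand":1}]'
python3 st.py 0.045 -0.1
```

```text
clock: 11.97
tool_pos: [0.5221, -0.02, 0.0952]
eef_rot: [0.114, 0.993, -0.0, 0.001]
contact_force: [0.6, -0.5, 0.3]
opening: 0.003
finger_force: 0.0
clock: 12.38
tool_pos: [0.5087, -0.0505, 0.0566]
eef_rot: [0.114, 0.993, -0.001, -0.001]
contact_force: [0.4, -1.1, 0.7]
opening: 0.007
finger_force: 0.0
tcp (array([-0.0041, -0.1023]), np.float64(0.0566), 12.3833) yaw 76.89030162806333
F [ 0.60587058 -0.95911177] 0.7187032558179324 qmargin [ 0.34406263  0.90932828 -0.5655933   2.02093823  1.01221322  0.52379317
  0.36764328]
to target fs [ 0.19354719 -0.0345384 ]
clock: 12.8
tool_pos: [0.543, -0.0574, 0.059]
eef_rot: [0.114, 0.993, -0.001, -0.003]
contact_force: [-7.4, -0.0, 6.2]
opening: 0.007
finger_force: 4.2
tcp (array([ 0.0309, -0.1015]), np.float64(0.059), 12.8) yaw 76.9077900112087
F [-7.238373   -1.67094631] 6.227930037797878 qmargin [ 0.37496305  0.93872181 -0.61544676  1.91178869  0.93987155  0.61729424
  0.47826507]
to target fs [ 0.05638607 -0.00671774]
```

Two more rows, then small probing steps until the force shows the stop.

```bash
python3 -m jog '[{"wx":0,"wy":0,"wz":0,"dx":0.028,"dy":-0.005,"dz":0.005,"hand":1},{"wx":0,"wy":0,"wz":0,"dx":0.022,"dy":-0.005,"dz":0,"hand":1},{"wx":0,"wy":0,"wz":0,"dx":0,"dy":0,"dz":0,"hand":1}]'
python3 st.py
python3 -m jog '[{"wx":0,"wy":0,"wz":0,"dx":0.01,"dy":-0.002,"dz":0,"hand":1},{"wx":0,"wy":0,"wz":0,"dx":0,"dy":0,"dz":0,"hand":1}]'
python3 st.py
```

```text
clock: 13.05
tool_pos: [0.5555, -0.0607, 0.0593]
eef_rot: [0.114, 0.993, -0.001, -0.003]
contact_force: [-5.0, -0.8, -0.7]
opening: 0.007
finger_force: 2.6
tcp (array([ 0.0438, -0.1019]), np.float64(0.0593), 13.05) yaw 76.88389043549162
F [-4.65342923 -1.92825245] -0.7145098515710334 qmargin [ 0.38300442  0.95029248 -0.62802335  1.87215624  0.92018159  0.64732446
  0.51307828]
clock: 13.22
tool_pos: [0.5573, -0.061, 0.0593]
eef_rot: [0.114, 0.993, -0.002, -0.003]
contact_force: [-7.2, -0.8, -0.1]
opening: 0.005
finger_force: 3.4
tcp (array([ 0.0456, -0.1019]), np.float64(0.0593), 13.2167) yaw 76.91513535658368
F [-6.85620364 -2.40799257] -0.10754409954294433 qmargin [ 0.38392051  0.95226123 -0.63013873  1.86574939  0.91687455  0.6527996
  0.5190072 ]
```

```bash
python3 -m jog '[{"wx":0,"wy":0,"wz":0,"dx":0.012,"dy":-0.003,"dz":0,"hand":1},{"wx":0,"wy":0,"wz":0,"dx":0,"dy":0,"dz":0,"hand":1}]'
python3 st.py
python3 -m jog '[{"wx":0,"wy":0,"wz":0,"dx":0.012,"dy":-0.003,"dz":0,"hand":1},{"wx":0,"wy":0,"wz":0,"dx":0,"dy":0,"dz":0,"hand":1}]'
python3 st.py
```

```text
clock: 13.38
tool_pos: [0.5593, -0.0615, 0.0593]
eef_rot: [0.114, 0.994, -0.002, -0.004]
contact_force: [-9.7, -0.3, 1.3]
opening: 0.004
finger_force: 4.6
tcp (array([ 0.0477, -0.1019]), np.float64(0.0593), 13.3833) yaw 76.93886591257765
F [-9.42147703 -2.40361611] 1.2541394498654392 qmargin [ 0.38546962  0.95496966 -0.63323783  1.8575965   0.91199681  0.6603219
  0.52695466]
clock: 13.55
tool_pos: [0.5595, -0.0616, 0.0593]
eef_rot: [0.113, 0.994, -0.002, -0.007]
contact_force: [-16.6, 1.4, 7.5]
opening: 0.005
finger_force: 7.8
tcp (array([ 0.0479, -0.1019]), np.float64(0.0593), 13.55) yaw 77.00576271502305
F [-16.49490996  -2.29262987] 7.5147422796343095 qmargin [ 0.38684514  0.95736571 -0.63699533  1.85194458  0.90595339  0.66923508
  0.53479864]
```

The right end is at its stop (force jumped, TCP held at 0.048). Now the left end.

```bash
python3 -m jog '[{"wx":0,"wy":0,"wz":0,"dx":-0.05,"dy":0.011,"dz":0,"hand":1},{"wx":0,"wy":0,"wz":0,"dx":-0.03,"dy":0.007,"dz":0.16,"hand":1},{"wx":0,"wy":0,"wz":0,"dx":0,"dy":0,"dz":0,"hand":1}]'
python3 st.py 0.02 0.1
```

```text
clock: 13.8
tool_pos: [0.5484, -0.0554, 0.1045]
eef_rot: [0.113, 0.994, 0.001, 0.003]
contact_force: [0.8, 0.5, 0.2]
opening: 0.007
finger_force: 0.0
tcp (array([ 0.0357, -0.0983]), np.float64(0.1045), 13.8) yaw 77.02159429014668
F [0.68628929 0.71015007] 0.22066302386793435 qmargin [ 0.41006188  0.8750485  -0.68242239  1.89027036  0.85994572  0.69170655
  0.54779298]
to target fs [0.11493826 0.78751267]
```

```bash
python3 -m jog '[{"wx":0,"wy":0,"wz":0,"dx":0.018,"dy":0.131,"dz":0,"hand":1},{"wx":0,"wy":0,"wz":0,"dx":0.018,"dy":0.131,"dz":0,"hand":1},{"wx":0,"wy":0,"wz":0,"dx":0.018,"dy":0.131,"dz":0,"hand":1},{"wx":0,"wy":0,"wz":0,"dx":0.018,"dy":0.131,"dz":0,"hand":1},{"wx":0,"wy":0,"wz":0,"dx":0.018,"dy":0.131,"dz":0,"hand":1}]'
python3 -m jog '[{"wx":0,"wy":0,"wz":0,"dx":0.018,"dy":0.131,"dz":0,"hand":1},{"wx":0,"wy":0,"wz":0,"dx":0,"dy":0,"dz":0,"hand":1},{"wx":0,"wy":0,"wz":0,"dx":0,"dy":0,"dz":-0.09,"hand":1},{"wx":0,"wy":0,"wz":0,"dx":0,"dy":0,"dz":-0.08,"hand":1},{"wx":0,"wy":0,"wz":0,"dx":0,"dy":0,"dz":0,"hand":1}]'
python3 st.py 0.046 0.1
```

```text
clock: 14.22
tool_pos: [0.5706, 0.1089, 0.1009]
eef_rot: [0.114, 0.993, 0.001, 0.001]
contact_force: [0.1, -0.3, 0.3]
opening: 0.006
finger_force: 0.0
clock: 14.63
tool_pos: [0.5732, 0.1395, 0.0553]
eef_rot: [0.114, 0.994, -0.0, -0.001]
contact_force: [-0.1, 0.3, 0.6]
opening: 0.007
finger_force: 0.0
tcp (array([0.0166, 0.0972]), np.float64(0.0553), 14.6333) yaw 76.95722480359086
F [-0.19751221  0.22666522] 0.600167050979248 qmargin [ 0.02737142  0.9773946  -0.62083648  1.78112058  0.86863678  0.68361736
  0.24713251]
to target fs [ 0.11705326 -0.01505448]
```

```bash
python3 -m jog '[{"wx":0,"wy":0,"wz":0,"dx":0.03,"dy":-0.006,"dz":0.018,"hand":1},{"wx":0,"wy":0,"wz":0,"dx":0.03,"dy":-0.006,"dz":0,"hand":1},{"wx":0,"wy":0,"wz":0,"dx":0.03,"dy":-0.006,"dz":0,"hand":1},{"wx":0,"wy":0,"wz":0,"dx":0.025,"dy":-0.006,"dz":0,"hand":1},{"wx":0,"wy":0,"wz":0,"dx":0,"dy":0,"dz":0,"hand":1}]'
python3 st.py
python3 -m jog '[{"wx":0,"wy":0,"wz":0,"dx":0.012,"dy":-0.003,"dz":0,"hand":1},{"wx":0,"wy":0,"wz":0,"dx":0,"dy":0,"dz":0,"hand":1}]'
python3 st.py
```

```text
clock: 15.05
tool_pos: [0.6036, 0.1341, 0.0627]
eef_rot: [0.114, 0.993, 0.001, 0.001]
contact_force: [0.5, 0.6, 0.5]
opening: 0.004
finger_force: 0.0
tcp (array([0.0474, 0.0987]), np.float64(0.0627), 15.05) yaw 76.86966689948983
F [0.33424017 0.67582528] 0.5103315463226148 qmargin [ 0.05468468  0.99429608 -0.64864606  1.69322862  0.83462551  0.75065408
  0.32664085]
clock: 15.22
tool_pos: [0.6039, 0.1338, 0.0621]
eef_rot: [0.113, 0.994, 0.0, -0.001]
contact_force: [-4.5, 1.0, 4.8]
opening: 0.005
finger_force: 2.5
tcp (array([0.0478, 0.0984]), np.float64(0.0621), 15.2167) yaw 76.99925166679407
F [-4.64169163 -0.04664852] 4.805966173117406 qmargin [ 0.05571861  0.99713458 -0.65057391  1.68846256  0.83166874  0.75679146
  0.33345781]
```

```bash
python3 -m jog '[{"wx":0,"wy":0,"wz":0,"dx":0.014,"dy":-0.003,"dz":0,"hand":1},{"wx":0,"wy":0,"wz":0,"dx":0,"dy":0,"dz":0,"hand":1}]'
python3 st.py
python3 -m jog '[{"wx":0,"wy":0,"wz":0,"dx":-0.06,"dy":0.013,"dz":0,"hand":1},{"wx":0,"wy":0,"wz":0,"dx":-0.04,"dy":0.009,"dz":0.16,"hand":1},{"wx":0,"wy":0,"wz":0,"dx":-0.08,"dy":0,"dz":0.15,"hand":1},{"wx":0,"wy":0,"wz":0,"dx":-0.1,"dy":0,"dz":0.13,"hand":1},{"wx":0,"wy":0,"wz":0,"dx":-0.1,"dy":0,"dz":0.13,"hand":1}]'
python3 -m jog '[{"wx":0,"wy":0,"wz":0,"dx":-0.1,"dy":0,"dz":0.13,"hand":1},{"wx":0,"wy":0,"wz":0,"dx":0,"dy":0,"dz":0,"hand":1}]'
python3 ov.py 0.062 0.062 pics/s4.png
```

```text
clock: 15.38
tool_pos: [0.6041, 0.1337, 0.062]
eef_rot: [0.112, 0.994, -0.0, -0.004]
contact_force: [-11.3, 0.5, 9.3]
opening: 0.009
finger_force: 6.0
tcp (array([0.048 , 0.0984]), np.float64(0.062), 15.3833) yaw 77.09840425972615
F [-11.10457469  -2.03081914] 9.346523873578985 qmargin [ 0.05737255  1.00001897 -0.6543181   1.68175157  0.82612006  0.76616293
  0.34222626]
clock: 15.8
tool_pos: [0.5137, 0.1375, 0.205]
eef_rot: [0.114, 0.993, -0.0, 0.001]
contact_force: [0.5, -0.5, 0.5]
opening: -0.001
finger_force: 0.0
clock: 15.97
tool_pos: [0.4873, 0.1397, 0.2415]
eef_rot: [0.112, 0.994, 0.001, 0.003]
contact_force: [-0.7, -0.1, -0.2]
opening: 0.005
finger_force: 0.0
```

View pics/s4.png

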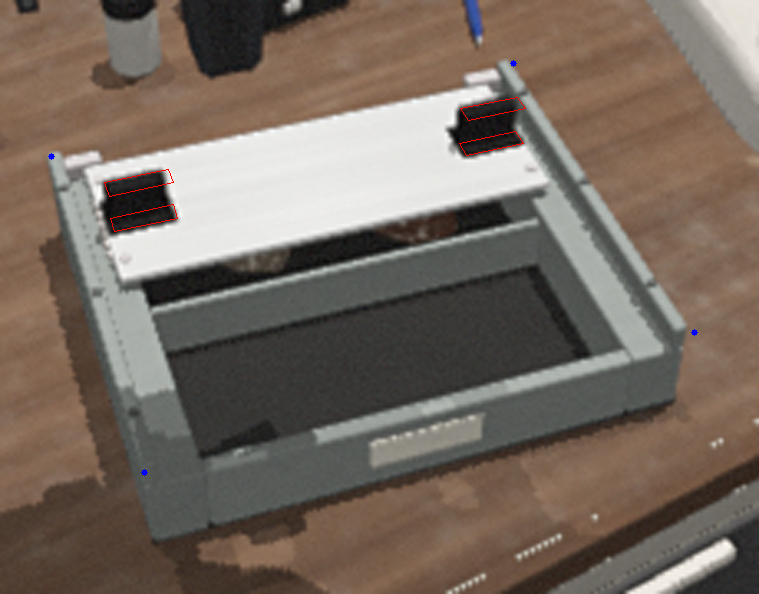

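The lugs, at (140,200) and (490,125), sit on the boxes drawn for 62 mm. The plate is square against both end stops and the arm is clear.

```bash
python3 -c "
from plant import r
print(r.finish_job())"
```

```text
the job is handed in; nothing more can be done
None
```

The cover is at the far end, with both lugs measured about 62 mm past the tray's centre and each push ending firmly against its stop; I handed the job in at about 16 s with the arm clear, but the hand-in call returned no verdict.

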